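Flip the bin status tags at the repair bench

ROBOT

A 6-joint arm with a two-finger parallel gripper is mounted at the origin on the work surface. World frame = base frame: x ahead of the robot, y to its left, z up, the work surface at z = 0. Lengths are in m, angles in rad, forces in N, time in s.
With the tool pointing down it reaches from about 0.35 to 0.975 m from the base axis. Payload 7.1 kg.
Tool frame: the origin (TCP) lies midway between the tips of the shut fingers; the grasp point (between the pads) lies 19 mm behind it; z points along the fingers, x is the direction in which the jaws open and shut, and the axes are right-handed (so a half turn about z gives the same grasp; the last joint's range is limited). The gripper opens to 88 mm and grips with 3 to 60 N. Pads are 20 mm wide; open, the fingers measure 115 mm over their backs; the gripper's body (75 mm by 178 mm) begins 61 mm behind the grasp point.
Start: joints at [-1.342, 0.423, 1.63, -0, 1.089, -0.019], TCP at [0.153, -0.606, 0.189] pointing down, gripper open.
Joint ranges: [-3, 3], [-0.9, 2.11], [0.09, 2.58], [-1.31, 4.45], [0.11, 2.69], [-2.54, 2.54]. Speed limits (rad/s): [2.39, 2.39, 3.01, 3.14, 3.14, 3.14].

INTERFACE

Orientations are given as a unit quaternion [w, x, y, z].
In Python, from station import move_pose, movel, movej, command_gripper, wait, inverse_kinematics, read_camera, camera_info, MotionError, job_done, get_time, get_joint_pos, get_qvel, get_effort, get_tcp_pos, get_ee_rot, get_ft_force, get_ft_torque, get_grip_width gives the robot as it stands. Calls block until the motion is done:
- move_pose(position, orientation): joint-space move of the TCP to a pose.
- movel(position, frame=None, v=0.15, until_force=None): straight line of the TCP; frame=None keeps the orientation; v is the mean speed in m/s. With until_force (N) it stops when the force on the tool has changed by that much, and returns True; else False.
- movej(angles): joint-space move.
- command_gripper(opening): opening from 0.0 (shut) to 1.0 (fully open); the grip force is fixed at half the most; returns when the fingers have stopped.
- wait(seconds).
- inverse_kinematics(position, orientation): joint angles nearest the present ones, or None.
- read_camera(name): name is "scene" or "side" or "wrist"; returns the picture (400x640x3 uint8, red, green, blue); there is no depth.
- camera_info(name): a dict with "intrinsics" (3x3 intrinsics, pixels), "T" (4x4, takes a point from camera to world coordinates); the wrist camera has in their place "tool_from_camera" (4x4, takes a point from camera to tool coordinates, whose origin is the TCP and whose axes are the tool frame's). Camera axes: x right, y up, looking along -z (the intrinsics and any distortion apply to the point x, -y, -z); pixel columns grow to the right and rows downward; lengths in m; the calibration is good to about 2 mm. The wrist camera is an equidistant fisheye: a pixel r from the principal point sees the ray r / f radians off the axis. A picture is of the moment at which its call begins: read the wrist's pose just before it. camera_info takes no time and is no camera call.
A pose or a line that the arm cannot do raises MotionError and nothing moves.
- job_done(): hands the job in, once; it reports no verdict.
Readings, each from a call of its own:
- get_time(): time.
- get_joint_pos(): joint angles.
- get_qvel(): joint speeds.
- get_effort(): joint torques, N m.
- get_tcp_pos(): TCP position.
- get_ee_rot(): TCP orientation.
- get_ft_force(): force on the tool from outside, world axes, zero at the start.
- get_ft_torque(): the same for the moment, N m.
- get_grip_width(): opening from 0.0 (shut) to 1.0 (fully open).
Only numpy, scipy, OpenCV 4.12 (cv2) and the standard library are available. Lean on these libraries where they do the work, as an engineer would, in place of code of your own. Each camera call takes 0.05 s, during which the arm holds its last target. There are 200 camera calls.

TASK

Each of the four parts bins has a hinged two-faced tag standing in front of it. Flip tags over with gentle fingertip pushes so that the tags of the two bins heaped full of parts show their green faces upwards and the tags of the two empty or nearly empty bins show red, all lying at rest against their stops. Do not pinch the tags or press hard on them or their stands, and leave the bins and everything else where they are, unlifted.

Things in the scene. Friction and masses are not known exactly. Their poses are not given: they have to be found in the camera images.
- hingeA (a point): middle of the hinge line of tag A, 70 mm above the table, on a fixed aluminium stand (two ears 44 mm wide at 37 mm either side along x, rising 6 mm above the hinge; two 5 mm stop rods, tops 6 mm above the hinge, 8 mm either side along y). x: along the hinge line and away from the robot, towards this tag's own bin; y: left; z: up. The four stands are in a row 140 mm apart along y, in shuffled order.
- tagA (a joint): tag A: a light (30 g) two-faced leaf, 60 mm along the hinge, 56 mm long, 4 mm thick, swinging about the hinge's x axis. 0: leaning left (+y), red face up; 1.36: leaning right (-y), green face up. At both ends it rests on its stop 39 degrees off upright, its free edge 35 mm to the side of and 43 mm above the hinge; it is upright at 0.68 and falls by itself, softly damped, to whichever side it is past upright. Under 1 N at the free edge moves it.
- hingeB (a point): middle of the hinge line of tag B, 70 mm above the table, on a fixed aluminium stand (two ears 44 mm wide at 37 mm either side along x, rising 6 mm above the hinge; two 5 mm stop rods, tops 6 mm above the hinge, 8 mm either side along y). x: along the hinge line and away from the robot, towards this tag's own bin; y: left; z: up. The four stands are in a row 140 mm apart along y, in shuffled order.
- tagB (a joint): tag B: a light (30 g) two-faced leaf, 60 mm along the hinge, 56 mm long, 4 mm thick, swinging about the hinge's x axis. 0: leaning left (+y), red face up; 1.36: leaning right (-y), green face up. At both ends it rests on its stop 39 degrees off upright, its free edge 35 mm to the side of and 43 mm above the hinge; it is upright at 0.68 and falls by itself, softly damped, to whichever side it is past upright. Under 1 N at the free edge moves it.
- hingeC (a point): middle of the hinge line of tag C, 70 mm above the table, on a fixed aluminium stand (two ears 44 mm wide at 37 mm either side along x, rising 6 mm above the hinge; two 5 mm stop rods, tops 6 mm above the hinge, 8 mm either side along y). x: along the hinge line and away from the robot, towards this tag's own bin; y: left; z: up. The four stands are in a row 140 mm apart along y, in shuffled order.
- tagC (a joint): tag C: a light (30 g) two-faced leaf, 60 mm along the hinge, 56 mm long, 4 mm thick, swinging about the hinge's x axis. 0: leaning left (+y), red face up; 1.36: leaning right (-y), green face up. At both ends it rests on its stop 39 degrees off upright, its free edge 35 mm to the side of and 43 mm above the hinge; it is upright at 0.68 and falls by itself, softly damped, to whichever side it is past upright. Under 1 N at the free edge moves it.
- hingeD (a point): middle of the hinge line of tag D, 70 mm above the table, on a fixed aluminium stand (two ears 44 mm wide at 37 mm either side along x, rising 6 mm above the hinge; two 5 mm stop rods, tops 6 mm above the hinge, 8 mm either side along y). x: along the hinge line and away from the robot, towards this tag's own bin; y: left; z: up. The four stands are in a row 140 mm apart along y, in shuffled order.
- tagD (a joint): tag D: a light (30 g) two-faced leaf, 60 mm along the hinge, 56 mm long, 4 mm thick, swinging about the hinge's x axis. 0: leaning left (+y), red face up; 1.36: leaning right (-y), green face up. At both ends it rests on its stop 39 degrees off upright, its free edge 35 mm to the side of and 43 mm above the hinge; it is upright at 0.68 and falls by itself, softly damped, to whichever side it is past upright. Under 1 N at the free edge moves it.
- bin_full_1: grey open parts bin, 98 (x) x 84 (y) x 50 mm tall, loose on the 6 mm thick grey board; origin at the middle of its underside. Each bin stands behind its own tag (farther from the robot), its middle 120 mm along x from the hinge, give or take 10 mm; bins are in shuffled order. FULL: heaped with yellow and copper parts.
- bin_full_2: grey open parts bin, 98 (x) x 84 (y) x 50 mm tall, loose on the 6 mm thick grey board; origin at the middle of its underside. Each bin stands behind its own tag (farther from the robot), its middle 120 mm along x from the hinge, give or take 10 mm; bins are in shuffled order. FULL: heaped with blue and orange parts.
- bin_empty_1: grey open parts bin, 98 (x) x 84 (y) x 50 mm tall, loose on the 6 mm thick grey board; origin at the middle of its underside. Each bin stands behind its own tag (farther from the robot), its middle 120 mm along x from the hinge, give or take 10 mm; bins are in shuffled order. Empty.
- bin_empty_2: grey open parts bin, 98 (x) x 84 (y) x 50 mm tall, loose on the 6 mm thick grey board; origin at the middle of its underside. Each bin stands behind its own tag (farther from the robot), its middle 120 mm along x from the hinge, give or take 10 mm; bins are in shuffled order. Not full: one last part on its floor.
- capacitor_1: black can capacitor, 22 mm dia., 35 mm tall, standing on the board between tag stands; origin under its centre. A bystander: leave it alone.
- capacitor_2: blue can capacitor, 24 mm dia., 30 mm tall, standing on the board between tag stands; origin under its centre. A bystander: leave it alone.
- coil: copper ring coil, 28 mm dia., 14 mm tall, lying on the board between tag stands; origin under its centre. A bystander: leave it alone.
- circuit_board: tan circuit board with parts on it, 110 x 150 mm, up to 34 mm tall, lying on the table between robot and tags; origin under its centre. A bystander: leave it alone.
- screwdriver: screwdriver, 170 mm long, lying on the table between robot and tags. A bystander: leave it alone.
- multimeter: yellow multimeter, 150 x 80 x 42 mm, on the table to the right; origin under its centre. A bystander: leave it alone.
- solder_spool: blue spool, 60 mm dia., 43 mm tall, standing on the table to the left; origin under its centre. A bystander: leave it alone.
- standA: the fixed stand that carries tag A; origin 64 mm below the hinge point, same axes. Do not push it hard.
- standB: the fixed stand that carries tag B; origin 64 mm below the hinge point, same axes. Do not push it hard.
- standC: the fixed stand that carries tag C; origin 64 mm below the hinge point, same axes. Do not push it hard.
- standD: the fixed stand that carries tag D; origin 64 mm below the hinge point, same axes. Do not push it hard.
Things that resemble listed ones, but are neither listed nor needed, are in the scene too. Leave any purple look-alike of the bin_full_2 alone.

How it is judged:
At the end, for the whole second after the job is handed in: The tag in front of each full bin reads above 1.21 rad (green up, on its stop), every other tag below 0.15 rad (red up), all still; no bin moved 20 mm and no bystander 30 mm from its start ((((horizontal distance between hingeA and bin_full_1 below 0.155 m or horizontal distance between hingeA and bin_full_2 below 0.155 m) and value of joint tagA above 1.21 rad) or (not (horizontal distance between hingeA and bin_full_1 below 0.155 m or horizontal distance between hingeA and bin_full_2 below 0.155 m) and value of joint tagA below 0.15 rad)) and (((horizontal distance between hingeB and bin_full_1 below 0.155 m or horizontal distance between hingeB and bin_full_2 below 0.155 m) and value of joint tagB above 1.21 rad) or (not (horizontal distance between hingeB and bin_full_1 below 0.155 m or horizontal distance between hingeB and bin_full_2 below 0.155 m) and value of joint tagB below 0.15 rad)) and (((horizontal distance between hingeC and bin_full_1 below 0.155 m or horizontal distance between hingeC and bin_full_2 below 0.155 m) and value of joint tagC above 1.21 rad) or (not (horizontal distance between hingeC and bin_full_1 below 0.155 m or horizontal distance between hingeC and bin_full_2 below 0.155 m) and value of joint tagC below 0.15 rad)) and (((horizontal distance between hingeD and bin_full_1 below 0.155 m or horizontal distance between hingeD and bin_full_2 below 0.155 m) and value of joint tagD above 1.21 rad) or (not (horizontal distance between hingeD and bin_full_1 below 0.155 m or horizontal distance between hingeD and bin_full_2 below 0.155 m) and value of joint tagD below 0.15 rad)) and velocity of joint tagA between -0.1 and 0.1 rad/s and velocity of joint tagB between -0.1 and 0.1 rad/s and velocity of joint tagC between -0.1 and 0.1 rad/s and velocity of joint tagD between -0.1 and 0.1 rad/s and distance of each of bin_full_1, bin_full_2, bin_empty_1, bin_empty_2 from where it was at the start of the episode below 0.02 m and distance of each of capacitor_1, capacitor_2, coil, circuit_board, screwdriver, multimeter, solder_spool from where it was at the start of the episode below 0.03 m); the robot touches nothing.
It fails at once if a bin is lifted, or pushed more than 20 mm from its place (distance of any of bin_full_1, bin_full_2, bin_empty_1, bin_empty_2 from where it was at the start of the episode above 0.02 m or height (world z) of any of bin_full_1, bin_full_2, bin_empty_1, bin_empty_2 above 0.018 m).
It fails at once if a bystander is moved more than 30 mm or picked up (distance of any of capacitor_1, capacitor_2, coil, circuit_board, screwdriver, multimeter, solder_spool from where it was at the start of the episode above 0.03 m).
It fails at once if a tag or its stand is pressed or pinched with more than 20 N (contact force between any of standA, standB, standC, standD and the fingers above 20 N).
It also fails if it takes over 42 s, if anything falls off the work surface, if the arm or the gripper's body presses on something with over 40 N, if the wrist force passes 120 N, or if a joint passes its speed limit or range.

## Working session

There is one attempt and no reset: what is moved stays moved. The work goes in short steps, each a Python script; the robot and the scene stay as the last script left them, time stands still between calls to the robot, and variables do not carry over. Pictures are saved under pics/ and viewed, about 8 in all and at most 12, crops included, and the job is handed in when it is done.

```bash
mkdir -p pics
python3 - <<'E'
from station import *
import cv2
for n in ["scene","side"]:
    im=read_camera(n); cv2.imwrite(f"pics/{n}0.png",im[:,:,::-1])
    i=camera_info(n); print(n,i["intrinsics"],i["T"],[k for k in i])
print(camera_info("wrist"),get_time(),get_ee_rot())
E
```

```text
scene [[450.05040382   0.         319.08731733]
 [  0.         450.05040382 197.25817708]
 [  0.           0.           1.        ]] [[-0.70915848 -0.5313793   0.46338999  1.0740203 ]
 [ 0.70499333 -0.54270127  0.45657391  0.51110603]
 [ 0.00886842  0.65047011  0.75948007  0.96797127]
 [ 0.          0.          0.          1.        ]] ['intrinsics', 'T']
side [[464.7724865    0.         315.34171622]
 [  0.         464.7724865  200.5159442 ]
 [  0.           0.           1.        ]] [[-0.97961688  0.09594599 -0.17647983  0.22678849]
 [-0.19997152 -0.54903168  0.81152671  1.24142276]
 [-0.01903028  0.83027621  0.55702717  0.96547068]
 [ 0.          0.          0.          1.        ]] ['intrinsics', 'T']
{'intrinsics': array([[309.70691629,   0.        , 321.88664766],
       [  0.        , 309.70691629, 199.74374491],
       [  0.        ,   0.        ,   1.        ]]), 'tool_from_camera': array([[ 9.99999432e-01, -5.40388968e-04,  9.18733623e-04,
         2.06578506e-04],
       [-2.57096307e-04, -9.58790870e-01, -2.84112655e-01,
        -7.75958323e-02],
       [ 1.03440475e-03,  2.84112257e-01, -9.58790465e-01,
        -1.95715434e-01],
       [ 0.00000000e+00,  0.00000000e+00,  0.00000000e+00,
         1.00000000e+00]])} 0.1 [-4.25671044e-04  7.89082917e-01 -6.14286314e-01 -5.41019418e-04]
```

View pics/scene0.png

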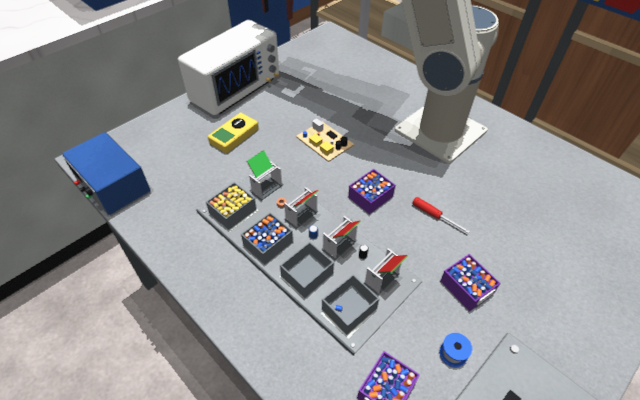

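View pics/side0.png

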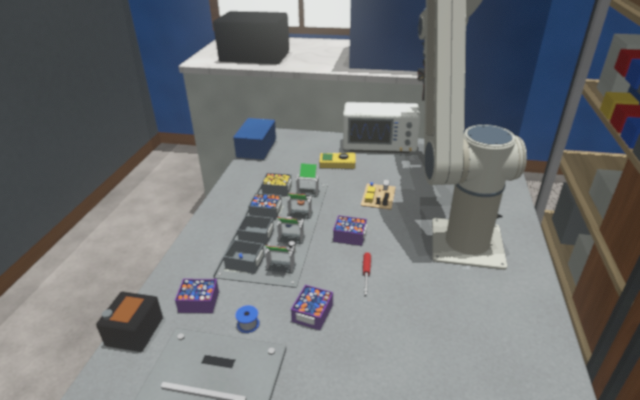

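The scene picture shows, from the left (+y, lower right) to the right (-y):

| Bin | Bin pixel | Tag colour | Tag pixel |
|---|---|---|---|
| One part left | (350,303) | red | (390,265) |
| Empty | (307,268) | red | (345,232) |
| Blue/orange, full | (267,235) | red | (302,203) |
| Yellow, full | (231,203) | green | (262,165) |

So it looks like only the third tag needs flipping. The side view agrees. I'll check with an enlarged crop.

Run:
```python
import cv2
im=cv2.imread("pics/scene0.png")[140:300,220:420]
cv2.imwrite("pics/crop1.png",cv2.resize(im,None,fx=4,fy=3.75,interpolation=cv2.INTER_CUBIC) if 0 else cv2.resize(im[:150],None,fx=4,fy=4,interpolation=cv2.INTER_CUBIC))
```

```text
(no output)
```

View pics/crop1.png

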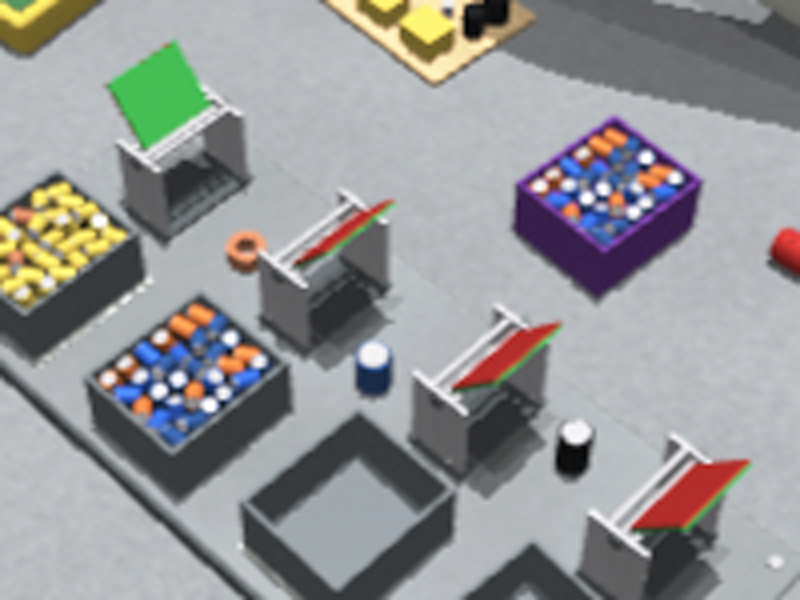

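```bash
cat > h.py <<'E'
import numpy as np
from station import *
def px(name,u,v,z):
    i=camera_info(name);K=i["intrinsics"];T=np.array(i["T"])
    d=np.linalg.inv(K)@[u,v,1];d=T[:3,:3]@[d[0],-d[1],-d[2]]
    return T[:3,3]+d*(z-T[2,3])/d[2]
E
python3 - <<'E'
from h import *
np.set_printoptions(precision=4,suppress=True)
c=lambda p,z:px("scene",p[0]/4+220-.4,p[1]/4+140-.4,z)
S=[[(122,142),(160,165),(207,90),(243,112)],[(262,257),(303,283),(342,194),(388,228)],[(415,376),(462,408),(498,309),(545,340)],[(590,515),(635,546),(672,438),(715,465)]]
for s in S:
    P=[c(p,.076) for p in s]; print(np.array(P)[:,:2].round(3).tolist(),"mid",np.mean(P,0))
print("edge",c((393,203),.113),c((303,263),.113))
print("purple top",[c(p,.056) for p in [(518,187),(615,118),(700,183),(605,245)]])
E
```

```text
[[0.608, -0.213], [0.603, -0.178], [0.534, -0.21], [0.53, -0.177]] mid [ 0.5688 -0.1944  0.076 ]
[[0.608, -0.071], [0.604, -0.036], [0.534, -0.074], [0.533, -0.031]] mid [ 0.5696 -0.053   0.076 ]
[[0.605, 0.065], [0.601, 0.102], [0.531, 0.065], [0.528, 0.102]] mid [0.5661 0.0834 0.076 ]
[[0.603, 0.205], [0.6, 0.236], [0.528, 0.204], [0.524, 0.234]] mid [0.5637 0.2199 0.076 ]
edge [ 0.5384 -0.0214  0.113 ] [ 0.6126 -0.0252  0.113 ]
purple top [array([ 0.4315, -0.0077,  0.056 ]), array([ 0.3343, -0.0042,  0.056 ]), array([0.3397, 0.077 , 0.056 ]), array([0.4283, 0.0679, 0.056 ])]
```

Four stands spaced about 138 mm apart, near the stated 140, with ear spacing of about 74 mm along x and the free edge 34 mm to the left of the hinge. All of this fits the description. The target hinge is at about (0.568, -0.055, 0.07). I'll push its free edge towards -y with shut fingers, keeping the tip well above the ears.

Run:
```python
from h import *
import cv2
p=get_tcp_pos(); movel([p[0],p[1],0.33])
command_gripper(0.0)
q=[0,1,0,0]
move_pose([0.568,0.028,0.30],q)
movel([0.568,0.028,0.099],v=0.12)
print(get_tcp_pos(),get_ee_rot(),get_ft_force(),get_time())
cv2.imwrite("pics/s1.png",cv2.resize(read_camera("scene")[:,:,::-1][100:300,180:440],None,fx=3,fy=3))
```

```text
[0.56852674 0.02799157 0.09966819] [-1.43006437e-05  9.99999798e-01 -1.89808727e-06  6.34948198e-04] [-0.17893563 -0.29408905  0.51717878] 7.0333
```

View pics/s1.png

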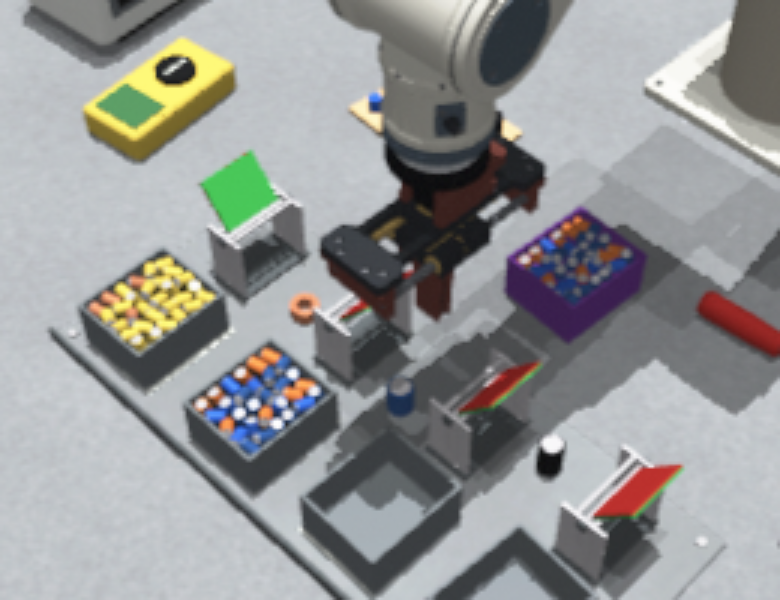

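The fingertips are beside the target tag, at about (435,300) in the crop, and everything else is undisturbed. I'll check that the gripper is shut before pushing.

Run:
```python
from h import *
import cv2
w=get_grip_width(); print(w)
if w<0.08:
    print(movel([0.568,-0.058,0.099],v=0.06,until_force=5),get_tcp_pos(),get_ft_force())
    movel([0.568,0.02,0.099],v=0.1); movel([0.568,0.02,0.30])
    move_pose([0.35,-0.25,0.40],[0,1,0,0]); wait(1)
    print(get_tcp_pos(),get_time())
cv2.imwrite("pics/s2.png",cv2.resize(read_camera("scene")[:,:,::-1][100:300,180:440],None,fx=3,fy=3))
```

```text
0.0016973253883732359
False [ 0.56799165 -0.05769211  0.09899733] [0.24793396 0.18274561 0.37584721]
[ 0.34998243 -0.2500268   0.40001985] 13.4417
```

View pics/s2.png

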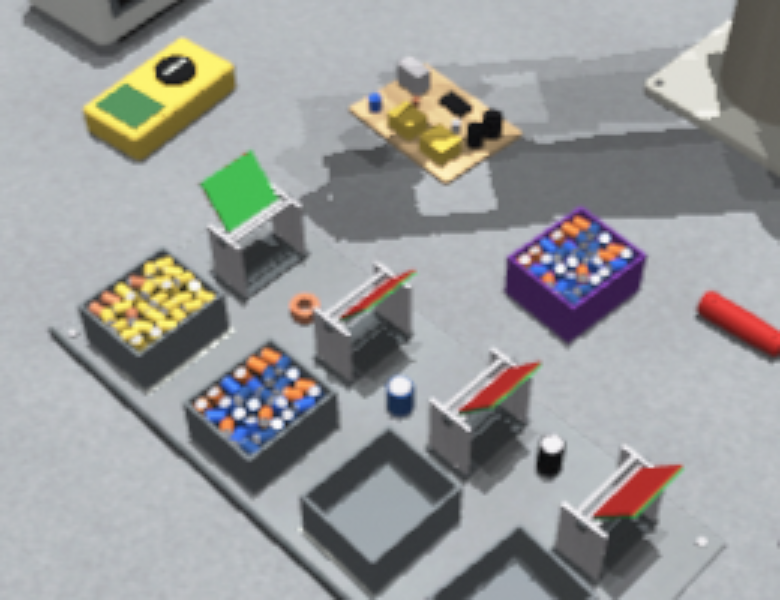

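The tag still shows red at about (380,295), so it fell back: the push was too short. I'll push further with a low force stop and look at the far end of the stroke.

Run:
```python
from h import *
import cv2
move_pose([0.568,0.025,0.25],[0,1,0,0])
movel([0.568,0.025,0.099],v=0.15)
print(movel([0.568,-0.072,0.099],v=0.06,until_force=4),get_tcp_pos(),get_ft_force(),get_time())
a=read_camera("scene")[150:240,250:370];b=read_camera("wrist")
cv2.imwrite("pics/s3.png",cv2.resize(np.hstack([cv2.resize(a,(533,400),interpolation=cv2.INTER_CUBIC),b]),None,fx=.68,fy=.68)[:,:,::-1])
```

```text
False [ 0.56798286 -0.07170313  0.09898462] [-0.01010648 -0.82826174  0.37981748] 17.8417
```

View pics/s3.png

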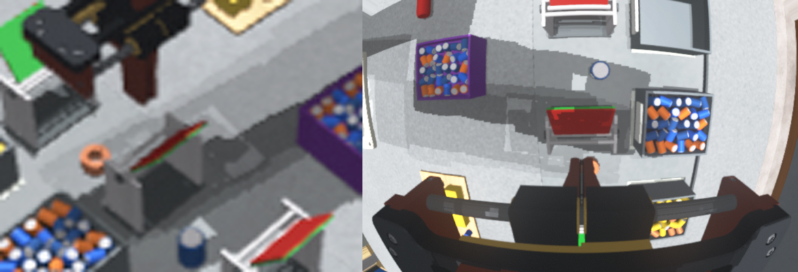

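Run:
```python
from h import *
import cv2
def pr(name,P):
    i=camera_info(name);K=i["intrinsics"];T=np.array(i["T"])
    d=T[:3,:3].T@(np.array(P)-T[:3,3]);u=K@[d[0],-d[1],-d[2]];return (u[:2]/u[2]).round(1)
print("expected tip px scene",pr("scene",get_tcp_pos()),"side",pr("side",get_tcp_pos()),"first",pr("scene",[.568,.028,.099]))
for n in("side",):
    for P in([.568,-.055,.07],[.568,-.02,.113],[.608,-.053,.076],[.53,-.053,.076]): print(P,pr(n,P),pr("scene",P))
a=read_camera("scene")[130:230,250:370];b=read_camera("side")[150:250,240:360]
cv2.imwrite("pics/s4.png",np.hstack([cv2.resize(x,(400,333),interpolation=cv2.INTER_CUBIC) for x in(a,b)])[:,:,::-1])
```

```text
expected tip px scene [295.9 189.5] side [299.4 190.6] first [323.3 211. ]
[0.568, -0.055, 0.07] [298.6 200.2] [300.6 200.3]
[0.568, -0.02, 0.113] [295.7 195.3] [309.8 196.9]
[0.608, -0.053, 0.076] [287.2 198. ] [289.7 207.6]
[0.53, -0.053, 0.076] [309.2 200.1] [311.6 191.6]
```

View pics/s4.png

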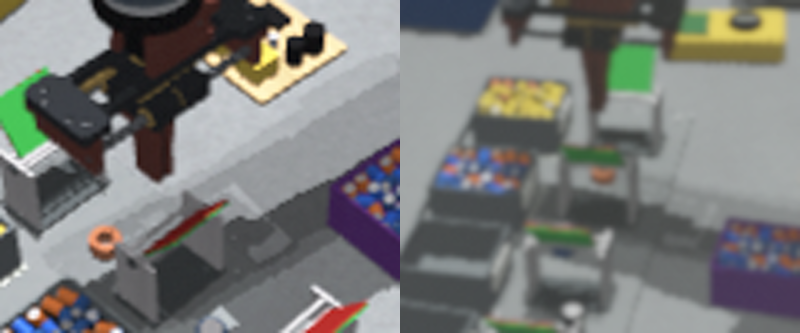

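Both cameras show the tip at about (296.5,184) in scene and (299.5,183) in side. That is 5–7 px above its expected place, so the real tip is about 17 mm higher than the reported TCP. The finger passed over the tag's edge (0.113 m) without touching it, which fits. I'll repeat the push at TCP z = 0.084, which clears the 0.076 m ears even if the reported TCP is right.

Run:
```python
from h import *
import cv2
movel([0.568,-0.072,0.20],v=0.2); movel([0.568,0.025,0.20],v=0.2)
movel([0.568,0.025,0.084],v=0.15,until_force=6)
print(get_tcp_pos())
print(movel([0.568,-0.070,0.084],v=0.06,until_force=5),get_tcp_pos(),get_ft_force(),get_time())
b=read_camera("scene")[130:230,250:370]
movel([0.568,0.02,0.084],v=0.15); movel([0.568,0.02,0.25],v=0.2)
move_pose([0.35,-0.25,0.40],[0,1,0,0]); wait(.5)
a=read_camera("scene")[130:230,250:370];print(get_time())
cv2.imwrite("pics/s5.png",np.hstack([cv2.resize(x,(400,333),interpolation=cv2.INTER_CUBIC) for x in(b,a)])[:,:,::-1])
```

```text
[0.56873507 0.02473808 0.08473165]
False [ 0.56799358 -0.06972279  0.08399447] [ 0.23280647  0.07826241 -0.15400086] 21.9917
25.7333
```

View pics/s5.png

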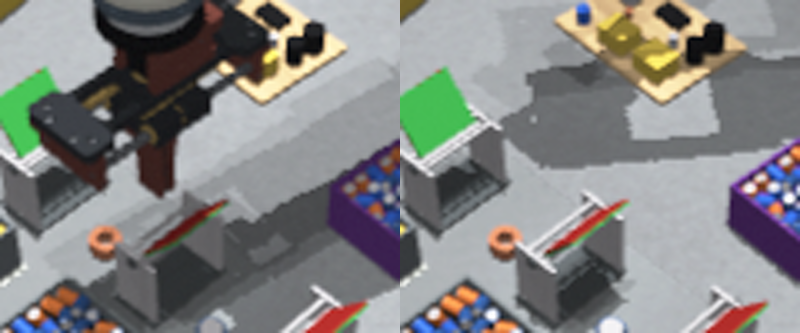

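The tag is still red with the finger beyond it, so the push passed over again. I'll triangulate the real fingertip corner from both views, which costs no robot time.

Run:
```python
from h import *
from scipy.optimize import least_squares
def pr(name,P):
    i=camera_info(name);K=i["intrinsics"];T=np.array(i["T"])
    d=T[:3,:3].T@(np.array(P)-T[:3,3]);u=K@[d[0],-d[1],-d[2]];return (u[:2]/u[2])
def tri(o):
    r=least_squares(lambda P:np.concatenate([pr(n,P)-p for n,p in o.items()]),[.57,-.05,.1]);return r.x.round(4),r.fun.round(1)
print("tip corner @TCP .568,-.072,.099:",tri({"scene":(296.5,184.9),"side":(299.1,183.6)}))
print("check T3 ear tops from side: near(+x) (565,150), (-x)(632,152)")
for p in((565,150),(632,152)): print(px("side",240+(p[0]-400)/3.333,150+p[1]/3.333,.076))
# scene-only tip heights, assuming corner x,y = TCP + (.0135,.010)
for t,v in (((.568,-.072,.099),184.9),((.568,.028,.099),206.),((.568,-.070,.084),188.9)):
    for z in np.arange(.09,.16,.01):
        print(t,round(z,3),[pr("scene",[t[0]+a,t[1]+b,z]).round(1).tolist() for a,b in((0,0),(.0135,.01))],v) if abs(pr("scene",[t[0]+.0135,t[1]+.01,z])[1]-v)<2 else 0
```

```text
tip corner @TCP .568,-.072,.099: (array([ 0.5696, -0.0668,  0.1258]), array([-0. , -1. , -0.8,  1.1]))
check T3 ear tops from side: near(+x) (565,150), (-x)(632,152)
[ 0.60476811 -0.07280818  0.076     ]
[ 0.53449117 -0.08115103  0.076     ]
(0.568, -0.072, 0.099) 0.13 [[295.5, 181.3], [294.2, 186.2]] 184.9
(0.568, -0.072, 0.099) 0.14 [[295.3, 178.6], [294.1, 183.5]] 184.9
(0.568, 0.028, 0.099) 0.14 [[323.6, 200.4], [322.6, 205.7]] 206.0
(0.568, -0.07, 0.084) 0.12 [[296.1, 184.4], [294.9, 189.3]] 188.9
```

The real tip is 27–37 mm above the reported TCP, so the last pass was still at or above the tag's edge. I'll go lower in steps behind a force stop and check the tag's colour after each stroke.

Run:
```python
from h import *
import cv2
def red():
    c=read_camera("scene")[186:210,294:320].astype(int); return int(((c[...,0]>140)&(c[...,1]<90)&(c[...,2]<90)).sum())
print("red",red())
move_pose([0.568,0.03,0.15],[0,1,0,0])
for z in (.070,.060):
    print(z,"down stop",movel([0.568,0.03,z],v=0.12,until_force=5),get_tcp_pos())
    print("push stop",movel([0.568,-0.068,z],v=0.07,until_force=5),get_tcp_pos(),get_ft_force())
    im=read_camera("scene"); r=red(); print("red",r,get_time())
    if r<5: break
    movel([0.568,-0.068,.14],v=.2); movel([0.568,0.03,.14],v=.2)
cv2.imwrite("pics/s6.png",cv2.resize(im[130:230,250:370],(600,500),interpolation=cv2.INTER_CUBIC)[:,:,::-1])
```

```text
red 40
0.07 down stop False [0.56855229 0.02985169 0.07055903]
push stop False [ 0.56797306 -0.06764033  0.06997397] [-0.26026676  0.25040798 -0.0530749 ]
red 0 29.85
```

View pics/s6.png

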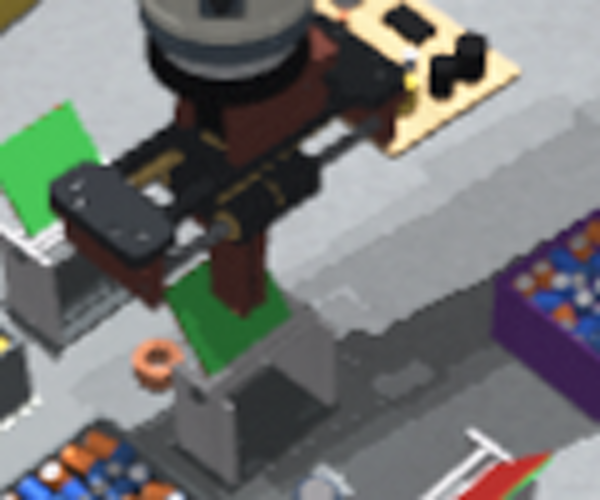

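The target tag now shows green at (230,315) in the crop, leaning to -y. I'll retreat and check everything.

Run:
```python
from h import *
import cv2
movel([0.568,-0.04,.070],v=.15); movel([0.568,-0.04,.25],v=.2)
move_pose([0.35,-0.25,0.40],[0,1,0,0]); wait(.5)
print(get_time(),get_ft_force())
im=read_camera("scene")[100:340,180:440]; cv2.imwrite("pics/s7.png",cv2.resize(im,None,fx=2.5,fy=2.5)[:,:,::-1])
```

```text
33.0083 [ 0.24758744 -0.49482506 -0.35266401]
```

View pics/s7.png

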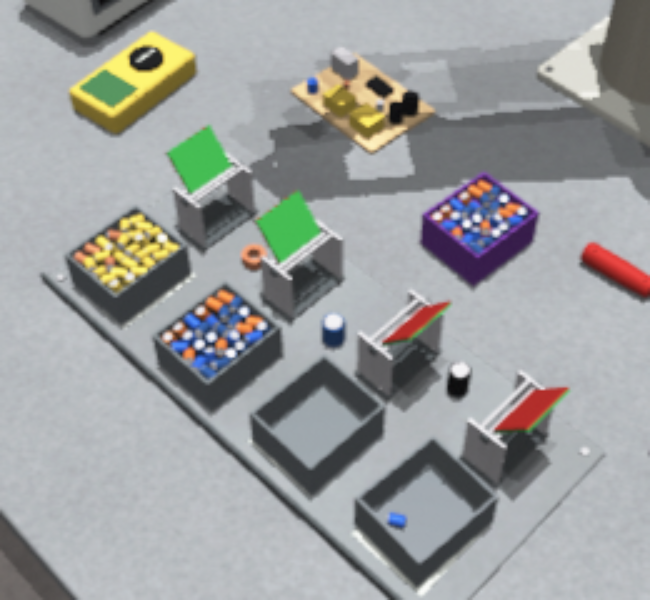

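Both full bins now have green tags at (200,160) and (290,225). Both empty or near-empty bins have red tags at (415,322) and (530,408). Nothing else has moved.

```bash
python3 -c "
from station import *
job_done();print(get_time())"
```

```text
the job is handed in; nothing more can be done
the job is handed in; nothing more can be done
```

The job is handed in. Only one tag was wrong: the red one in front of the full blue/orange bin. I flipped it to green with a fingertip push, and the 5 N force stop never tripped.

- **What went wrong on the way:** the first three strokes passed over the tag without touching it. The cameras showed the real fingertip about 27–37 mm higher than the reported TCP, and I did not find out why. A lower stroke at a reported TCP height of 0.070 m turned the tag over.
- **Last checks:** the final scene picture, taken just after 33.0 s of the 42 s limit, shows green tags at both full bins and red tags at the empty and one-part bins. All four tags look at rest on their stops. The bins and the bystanders in view look unmoved, and the arm is clear of everything.
- **Not checked:** I judged tag angles and stillness by eye, since there is no joint reading for the tags. The solder spool was outside that last picture, but the arm never went near it.

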